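# Start the jeweller's pin polisher

### The arm

A 6-joint arm with a two-finger parallel gripper is mounted at the origin on the work surface. World frame = base frame: x ahead of the robot, y to its left, z up, the work surface at z = 0. Lengths are in mm, angles in rad, forces in N, time in s.
With the tool pointing down it reaches from about 350 to 775 mm from the base axis. Payload 7.3 kg.
Tool frame: the origin (TCP) lies between the finger pads; the fingertips stand 14 mm ahead of it and the grasp point (between the pads) lies 5 mm behind it; z points along the fingers, y is the line along which they close (so a half turn about z gives the same grasp; the last joint's range is limited). The gripper opens to 92 mm and grips with 3 to 60 N. Pads are 19 mm wide; open, the fingers measure 130 mm over their backs; the gripper's body (75 mm by 190 mm) begins 47 mm behind the grasp point.
Start: joints at [-1.352, 0.342, 1.524, -0, 1.275, -0.146], TCP at [187.323, -490.463, 240.741] pointing down, gripper open.
Joint ranges: [-2.53, 2.53], [-0.77, 2.02], [0.04, 2.7], [-1, 4.14], [0.28, 2.66], [-3.11, 3.11]. Speed limits (rad/s): [2.57, 2.57, 3.14, 3.14, 3.14, 3.14].

### API

Orientations are given as [roll, pitch, yaw] about the fixed x, y, z axes, in that order (R = Rz(yaw) Ry(pitch) Rx(roll)).
In Python, from plant import get_obs, cams, close_job gives the robot as it stands. The module is installed in compiled form; this text tells all that it offers.
- The arm moves only by the shell command python3 -m creep 'ROWS'. ROWS is JSON, a list of rows, each an object of numbers: "hand": the opening, from 0 (shut) to 1 (fully open); "tx", "ty", "tz": the shift along the tool's x, y, z in m; "spin": the turn about the tool's z in degrees. In form: [{"hand": .., "tx": .., "ty": .., "tz": .., "spin": ..}, ...]. A call has 1 to 5 rows; each row shifts and turns the commanded pose from where the row before left it, along the tool's axes as they then stand; what a row does not reach is not made up. A row lasts 1/8 s, in which the tool goes at most 62.5 mm and 10.7 degrees, less where a joint would pass 70% of its speed; a pose out of reach is approached as far as the arm can. A call is refused whole if a number of a shift passes 0.0625 or a number of a turn 10.7, either way. A call with a gripper value outside its range is refused whole. The fingers move at their own pace and stop on an object; the grip force is fixed at half the most. Time passes only in rows, so rows that do not move let the fingers close. It gives the time, the measured TCP pose, the force, the opening and the grip force at its end, in the units of the state.
- get_obs(): the state, without advancing time (a new reading comes with each control period).
- cams.capture(name): name is "scene" or "top" or "wrist"; returns a dict with "color" (384x512x3 uint8, red, green, blue), "K" (3x3 intrinsics, pixels), "R" (3x3) and "t" (3): a world point X has camera coordinates R X + t. Camera axes: x right, y down, z forward; pixel columns grow to the right and rows downward; lengths in mm; the calibration is good to about 2 mm. A picture is of the moment at which its call begins. There is no depth.
- close_job(): hands the job in; it is judged then, once.
The state is a dict: "time": time; "joint_positions": joint angles; "dq": joint speeds; "tau": joint torques, N m; "tool_pos": TCP position; "tcp_rot": TCP orientation; "contact_force": force on the tool from outside, world axes, zero at the start; "moment": the same for the moment, N m; "grip_width": finger opening in mm; "finger_force": force on a finger pad.
Only numpy, scipy, OpenCV 4.12 (cv2) and the standard library are available. Lean on these libraries where they do the work, as an engineer would, in place of code of your own. Each camera call takes 0.05 s, during which the arm holds its last target. There are 200 camera calls.

### The job

Start the pin polisher on the jeweller's bench with your fingertips alone: push its raised lid fully shut, then tip the power rocker on, then press the square cycle key until it stays down, and last press the small round start button fully in and let it spring back. Keep to that order, do not press the mushroom stop button, and leave the ring, pots, box, tools and mug about the machine where they are; nothing is to be picked up.

Things in the scene. Friction and masses are not known exactly. Their poses are not given: they have to be found in the camera images.
- console: The pin polisher: a white box 300 (x) x 280 (y) x 75 mm high, fixed. Origin: centre of its underside; x points from the controls to the lid hinge, z up. Lid: x -28 to +130, y +-85 mm. On its top, at x = -95 mm and y = -96, -32, +32, +96 mm, four control modules in varying order, turned with it, each with an aluminium bezel 56 x 52 x 4 mm.
- lid (a joint): Opening angle of the lid, rad: 0 shut, starts at 0.5 to 0.9. A grey plate 158 long, 170 wide, 10 mm thick, about 0.2 kg, on a stiff hinge along the console's y on the side away from the controls; the free edge towards the controls is raised. It stays where left; 2 to 6 N from above pushes it down onto its collar; shut, its upper face is 105 mm above the bench.
- lid_hinge (a point): Middle of the lid's hinge axis, 95 mm above the bench, at x = +130 mm of the console (fixed). The lid's upper face lies 10 mm above the plane through this axis.
- lid_edge (a point): Middle of the lid's free edge on its upper face, 158 mm from the hinge along the lid. Moves with the lid.
- rocker (a joint): Angle of the power rocker, rad: 0 off (its end towards the robot stands up), 0.4 fully on (that end pressed down, the other end up). It stays where it is left; about 3 N pressed on point rocker_end turns it, the end sinking about 7 mm.
- rocker_end (a point): Point on the upper face of the rocker's raised end, 18 mm towards the robot from its pivot, where to press straight down. The rocker is a black rocker plate, a shallow V 50 mm long along the console's x and 30 mm wide, pivoting about the console's y. One of four control modules in a row across the robot side of the machine's top, in varying order.
- key (a joint): Depth of the square cycle key, m: 0 up, 0.007 fully down. It latches: it stays down when pressed (about 3 N).
- key_top (a point): Centre of the top of the square cycle key, a black square cap 26 x 26 mm, 18 mm above the console top when up, 11 mm when down. One of four control modules in a row across the robot side of the machine's top, in varying order.
- start (a joint): Depth of the start button, m: 0 up, 0.006 fully down (about 4 N). It springs back when let go.
- start_top (a point): Centre of the top of the start button, a small flat round black button 26 mm in diameter, 18 mm above the console top when up. One of four control modules in a row across the robot side of the machine's top, in varying order.
- stop (a joint): Depth of the stop button, m: 0 up, 0.006 fully down (about 4 N), sprung. Not to be pressed.
- stop_top (a point): Centre of the top of the stop button, a black mushroom head 40 mm in diameter, 29 mm above the console top. One of four control modules in a row across the robot side of the machine's top, in varying order.
- stone_pot: Small glass pot with a white cap, 32 mm in diameter, 23 mm high, loose on the console top left (+y) of the lid. Origin under its centre. Bystander.
- ring_box: Closed blue ring box 38 x 38 x 31 mm, loose on the console top right (-y) of the lid. Origin under its centre. Bystander.
- band: Brass finger ring lying flat, 23 mm in diameter, 7 mm high, loose on the console top between the control row and the lid. Origin under its centre. Bystander.
- graver: Wooden-handled graver 120 mm long lying on the bench right (-y) of the console. Bystander.
- loupe: Steel folding loupe about 60 x 26 x 18 mm on the bench left (+y) of the console. Bystander.
- wax_tin: Round aluminium tin 58 mm in diameter, 22 mm high, on the bench left (+y) of the console. Origin under its centre. Bystander.
- mug: Yellow mug of pencils, 80 mm in diameter, about 150 mm high with the pencils, on the bench right (-y) of the console. Origin under its centre. Bystander.

How it is judged:
By the outcome, as a careful person would: the job done as asked, in the order asked, and still so for the second after the job is handed in, with the robot touching nothing.
It also fails if it takes over 50 s, if anything falls off the work surface, if the arm or the gripper's body presses on something with over 40 N, if the wrist force passes 120 N, or if a joint passes its speed limit or range.

## Working session

There is one attempt and no reset: what is moved stays moved. The work goes in short steps, Python scripts to look and compute and a shell command to move; the robot and the scene stay as the last step left them, time stands still between calls to the robot, and variables do not carry over. Pictures are saved under pics/ and viewed, at most 10 in all, crops included, and the job is handed in when it is done.

```bash
mkdir -p pics
cat > h.py <<'E'
import numpy as np, cv2
from plant import get_obs, cams
def snap(n,f,crop=None,s=1):
    c=cams.capture(n); im=cv2.cvtColor(c["color"],cv2.COLOR_RGB2BGR)
    np.savez(f"pics/{f}.npz",K=c["K"],R=c["R"],t=c["t"],im=im)
    if crop: a,b,d,e=crop; im=im[b:e,a:d]
    cv2.imwrite(f"pics/{f}.png",cv2.resize(im,None,fx=s,fy=s,interpolation=cv2.INTER_CUBIC))
def ray(f,u,v,z):
    d=np.load(f"pics/{f}.npz"); K,R,t=d["K"],d["R"],d["t"].reshape(3)
    r=R.T@np.linalg.inv(K)@np.array([u,v,1]); o=-R.T@t
    return o+r*(z-o[2])/r[2]
def proj(f,X):
    d=np.load(f"pics/{f}.npz"); p=d["K"]@(d["R"]@np.array(X,float)+d["t"].reshape(3)); return p[:2]/p[2]
E
python3 - <<'E'
from h import *
o=get_obs(); print({k:np.round(v,3) for k,v in o.items()})
snap("top","top1",None,1.5); snap("scene","sc1",None,1.5)
E
```

```text
{'time': np.float64(0.0), 'joint_positions': array([-1.352,  0.343,  1.525, -0.   ,  1.275, -0.146]), 'dq': array([ 0.   , -0.001, -0.001, -0.002, -0.   , -0.002]), 'tau': array([  0.   , -43.124, -24.422,   0.072,   0.056,  -0.   ]), 'tool_pos': array([ 187.217, -490.073,  240.063]), 'tcp_rot': array([-3.14 , -0.   ,  0.365]), 'contact_force': array([0.029, 0.31 , 0.378]), 'moment': array([ 0.003,  0.008, -0.001]), 'finger_force': np.float64(0.0), 'grip_width': np.float64(91.786)}
```

View pics/top1.png

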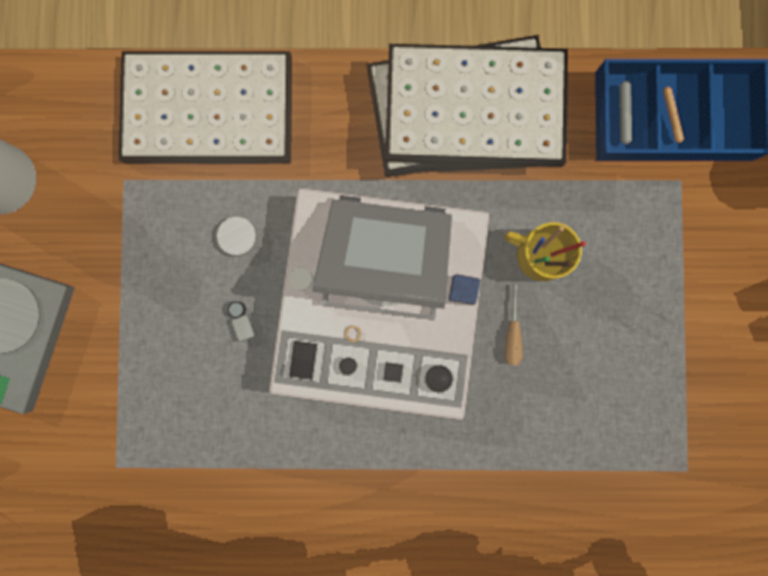

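View pics/sc1.png

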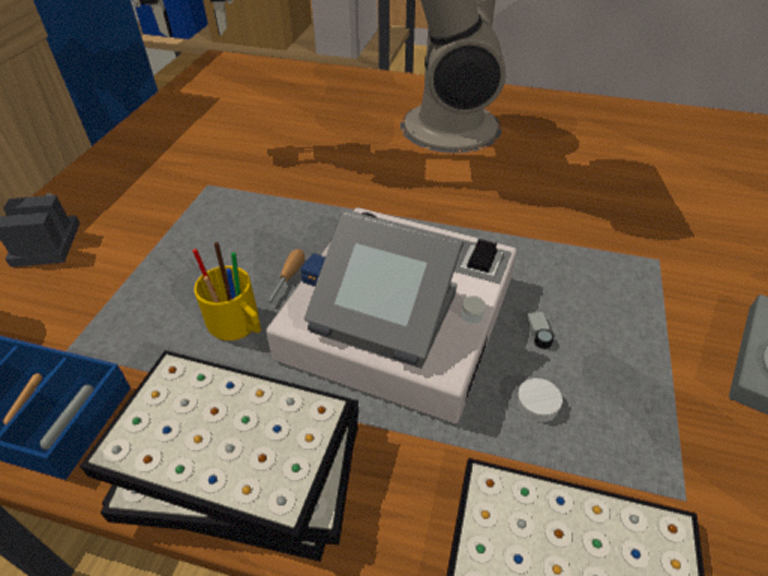

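The top view shows the control row from +y to -y as rocker (303,360), start (348,366), key (394,373) and mushroom (438,379). The lid is open above the row. I'll zoom in to measure.

Run:
```python
import cv2
im=cv2.imread("pics/top1.npz") if 0 else __import__("numpy").load("pics/top1.npz")["im"]
cv2.imwrite("pics/c1.png",cv2.resize(im[120:285,170:335],None,fx=3.6,fy=3.6,interpolation=cv2.INTER_CUBIC))
```

```text
(no output)
```

View pics/c1.png

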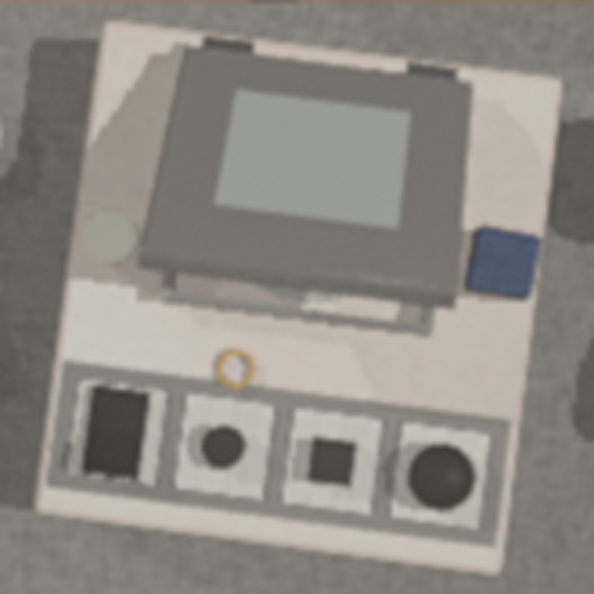

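The crop shows the console-top corners at (105,22), (561,76), (498,573) and (38,513), and the ring at (235,369). From left to right the controls are rocker (117,432), start (223,447), key (332,461) and stop (441,476).

```bash
cat >> h.py <<'E'
def px(x,y): return 170+(x+.5)/3.6-.5,120+(y+.5)/3.6-.5
E
python3 - <<'E'
from h import *
from scipy.optimize import least_squares
loc=[(150,140,75),(150,-140,75),(-150,-140,75),(-150,140,75),(-95,32,93),(-95,-32,93),(-95,-96,104)]
pix=[(105,22),(561,76),(498,573),(38,513),(223,447),(332,461),(441,476)]
def T(p,l):
    c,s=np.cos(p[2]),np.sin(p[2]); return np.array([p[0]+c*l[0]-s*l[1],p[1]+s*l[0]+c*l[1],l[2]])
f=lambda p:np.concatenate([proj("top1",T(p,l))-px(*q) for l,q in zip(loc,pix)])
r=least_squares(f,[450,0,-.1]); p=r.x; print(p,np.round(r.fun,1))
np.save("pose.npy",p)
for n,l in dict(rock=(-95-18,96,90),start=(-95,32,93),key=(-95,-32,93),stop=(-95,-96,104),hinge=(130,0,95)).items(): print(n,T(p,l).round(1))
for q in[(235,369,82),(108,238,98),(505,262,106)]: print(ray("top1",*px(*q[:2]),q[2]).round(1))
# lid angle: free edge upper corners
def L(a,y): # upper face free edge
    return T(p,(130-158*np.cos(a)+10*np.sin(a)*-1*-1*0-10*np.sin(a)*-1, y, 95+158*np.sin(a)+10*np.cos(a)))
for a in np.arange(.4,1,.1):
    print(round(a,1),[ (3.6*(proj("top1",L(a,y))-[170,120])).round() for y in(85,-85)],[(1.5*proj("sc1",L(a,y))).round() for y in(85,-85)],L(a,0).round())
E
```

```text
[ 6.08763187e+02  3.10983541e+01 -1.23728366e-01] [-1.3 -1.7  0.8 -0.6  1.4  1.1 -1.8  0.5  0.   0.1  0.1  0.1  0.7  0.3]
rock [508.5 140.3  90. ]
start [518.4  74.6  93. ]
key [510.5  11.1  93. ]
stop [502.6 -52.4 104. ]
hinge [737.8  15.1  95. ]
[563.7  68.6  82. ]
[639.6 142.3  98. ]
[626.1 -87.8 106. ]
0.4 [array([137., 287.]), array([448., 327.])] [array([465., 248.]), array([348., 217.])] [597.  33. 166.]
0.5 [array([136., 272.]), array([452., 312.])] [array([464., 243.]), array([345., 213.])] [605.  32. 180.]
0.6 [array([136., 253.]), array([456., 295.])] [array([463., 240.]), array([341., 209.])] [614.  30. 192.]
0.7 [array([136., 233.]), array([460., 274.])] [array([462., 238.]), array([337., 206.])] [624.  29. 204.]
0.8 [array([137., 209.]), array([464., 251.])] [array([460., 236.]), array([333., 204.])] [636.  28. 215.]
0.9 [array([138., 183.]), array([469., 225.])] [array([458., 236.]), array([328., 204.])] [648.  26. 225.]
```

Pose found: start (518,75), key (510,11), rocker end (508,140), lid angle about 0.6. First I'll shut the fingers and align yaw with the console.

```bash
python3 -m creep '[{"hand":0,"spin":9.4},{"hand":0,"spin":9.4},{"hand":0,"spin":9.2},{"hand":0},{"hand":0}]'
cat >> h.py <<'E'
def C(x,y,z):
    p=np.load("pose.npy");c,s=np.cos(p[2]),np.sin(p[2]); return np.array([p[0]+c*x-s*y,p[1]+s*x+c*y,z])
def go(*tips):
    from scipy.spatial.transform import Rotation as Ro
    o=get_obs(); R=Ro.from_euler("xyz",o["tcp_rot"]).as_matrix(); print("t",o["time"],"rot",o["tcp_rot"].round(3),"tip",(o["tool_pos"]+14*R[:,2]).round(1),"F",o["contact_force"].round(1),"w",o["grip_width"])
    for t in tips: print(np.array(t).round(1),"d mm",(R.T@(np.array(t)-o["tool_pos"]-14*R[:,2])).round(1))
E
python3 -c "
from h import *
go(C(22,0,226),C(22,0,105))"
```

```text
t 0.1 rot [-3.14  -0.     0.365] tip [ 187.2 -490.1  226.1] F [ 0.5 -0.6  1.3] w 91.94516802821911
[630.6  28.4 226. ] d mm [ 599.1 -326.2    0.7]
[630.6  28.4 105. ] d mm [ 599.1 -326.   121.7]invalid input at $[0]: expected keys hand, tx, ty, tz, spin
```

```bash
python3 -m creep '[{"hand":0,"tx":0,"ty":0,"tz":0,"spin":9.4},{"hand":0,"tx":0,"ty":0,"tz":0,"spin":9.4},{"hand":0,"tx":0,"ty":0,"tz":0,"spin":9.2},{"hand":0,"tx":0,"ty":0,"tz":0,"spin":0},{"hand":0,"tx":0,"ty":0,"tz":0,"spin":0}]'
python3 -c "
from h import *
go(C(22,0,226),C(22,0,105))"
```

```text
time: 0.72
tool_pos: [187.3, -490.4, 240.5]
tcp_rot: [-3.141, 0.0, -0.121]
contact_force: [-0.6, 0.3, 0.6]
grip_width: 46.5
finger_force: 0.0
t 0.725 rot [-3.141  0.    -0.121] tip [ 187.3 -490.3  226.5] F [-0.6  0.3  0.6] w 46.51174057780495
[630.6  28.4 226. ] d mm [ 377.6 -568.4    0.7]
[630.6  28.4 105. ] d mm [ 377.6 -568.3  121.7]
```

```bash
for i in 1; do python3 -m creep '[{"hand":0,"tx":0.025,"ty":-0.038,"tz":0,"spin":0},{"hand":0,"tx":0.025,"ty":-0.038,"tz":0,"spin":0},{"hand":0,"tx":0.025,"ty":-0.038,"tz":0,"spin":0},{"hand":0,"tx":0.025,"ty":-0.038,"tz":0,"spin":0},{"hand":0,"tx":0.025,"ty":-0.038,"tz":0,"spin":0}]'; done
python3 -m creep '[{"hand":0,"tx":0.025,"ty":-0.038,"tz":0,"spin":0},{"hand":0,"tx":0.025,"ty":-0.038,"tz":0,"spin":0},{"hand":0,"tx":0.025,"ty":-0.038,"tz":0,"spin":0},{"hand":0,"tx":0.025,"ty":-0.038,"tz":0,"spin":0},{"hand":0,"tx":0.025,"ty":-0.038,"tz":0,"spin":0}]'
python3 -c "
from h import *
go(C(22,0,226),C(22,0,105))"
```

```text
time: 1.35
tool_pos: [335.6, -316.2, 240.8]
tcp_rot: [3.141, -0.0, -0.122]
contact_force: [0.7, -0.0, 0.1]
grip_width: 1.2
finger_force: 0.0
time: 1.98
tool_pos: [483.2, -143.0, 240.8]
tcp_rot: [3.141, -0.0, -0.121]
contact_force: [-0.1, -0.1, -0.5]
grip_width: 0.3
finger_force: 0.0
t 1.975 rot [ 3.141 -0.    -0.121] tip [ 483.2 -143.   226.8] F [-0.1 -0.1 -0.5] w 0.2532434206858278
[630.6  28.4 226. ] d mm [ 125.6 -188.     0.8]
[630.6  28.4 105. ] d mm [ 125.5 -188.   121.8]
```

```bash
python3 -m creep '[{"hand":0,"tx":0.025,"ty":-0.038,"tz":0,"spin":0},{"hand":0,"tx":0.025,"ty":-0.038,"tz":0,"spin":0},{"hand":0,"tx":0.025,"ty":-0.038,"tz":0,"spin":0},{"hand":0,"tx":0.025,"ty":-0.037,"tz":0,"spin":0},{"hand":0,"tx":0.025,"ty":-0.037,"tz":0,"spin":0}]'
python3 -m creep '[{"hand":0,"tx":0,"ty":0,"tz":0.01,"spin":0},{"hand":0,"tx":0,"ty":0,"tz":0.01,"spin":0},{"hand":0,"tx":0,"ty":0,"tz":0.01,"spin":0},{"hand":0,"tx":0,"ty":0,"tz":0.01,"spin":0},{"hand":0,"tx":0,"ty":0,"tz":0,"spin":0}]'
python3 -c "
from h import *
go(C(22,0,226),C(22,0,105))
snap('scene','sc2',(170,100,410,280),3)"
```

```text
time: 2.6
tool_pos: [630.4, 28.1, 240.6]
tcp_rot: [3.141, 0.0, -0.121]
contact_force: [-0.6, -0.2, 1.1]
grip_width: 0.4
finger_force: 0.0
time: 3.22
tool_pos: [629.1, 26.3, 199.9]
tcp_rot: [3.141, 0.002, -0.125]
contact_force: [1.0, 0.0, 0.2]
grip_width: 0.9
finger_force: 0.0
t 3.225 rot [ 3.141e+00  2.000e-03 -1.250e-01] tip [629.   26.3 185.9] F [1.  0.  0.2] w 0.9071370712062377
[630.6  28.4 226. ] d mm [  1.2  -2.3 -40.1]
[630.6  28.4 105. ] d mm [ 1.4 -2.3 80.9]
```

View pics/sc2.png

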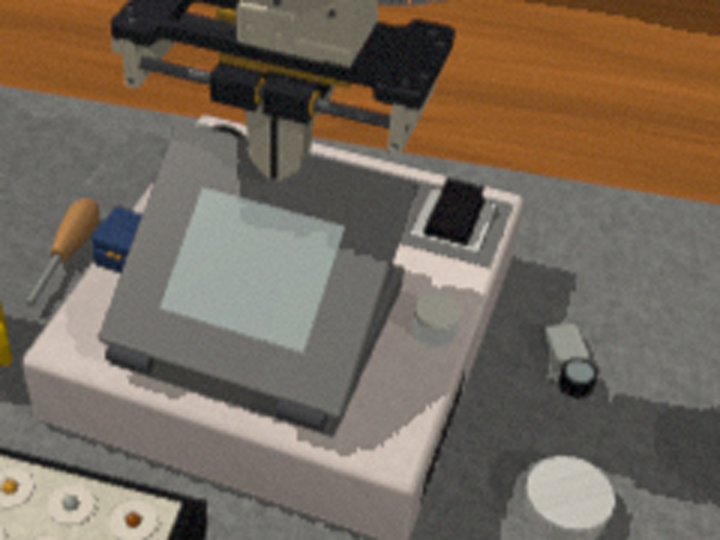

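The fingertips (272,178) are on the lid near its free edge and centred. I'll push down.

```bash
python3 -m creep '[{"hand":0,"tx":0,"ty":0,"tz":0.01,"spin":0},{"hand":0,"tx":0,"ty":0,"tz":0.01,"spin":0},{"hand":0,"tx":0,"ty":0,"tz":0.01,"spin":0},{"hand":0,"tx":0,"ty":0,"tz":0.01,"spin":0},{"hand":0,"tx":0,"ty":0,"tz":0.01,"spin":0}]'
python3 -m creep '[{"hand":0,"tx":0,"ty":0,"tz":0.008,"spin":0},{"hand":0,"tx":0,"ty":0,"tz":0.008,"spin":0},{"hand":0,"tx":0,"ty":0,"tz":0.006,"spin":0},{"hand":0,"tx":0,"ty":0,"tz":0.004,"spin":0},{"hand":0,"tx":0,"ty":0,"tz":0.002,"spin":0}]'
python3 -c "
from h import *
go(C(22,0,105))"
```

```text
time: 3.9
tool_pos: [629.5, 26.9, 149.9]
tcp_rot: [3.141, 0.0, -0.124]
contact_force: [-0.5, -0.1, 2.2]
grip_width: 0.3
finger_force: 0.6
time: 4.53
tool_pos: [629.6, 26.8, 122.5]
tcp_rot: [3.142, 0.0, -0.124]
contact_force: [-0.7, 0.7, 1.8]
grip_width: 0.3
finger_force: 0.5
t 4.525 rot [ 3.142  0.    -0.124] tip [629.6  26.8 108.5] F [-0.7  0.7  1.8] w 0.3309427494172009
[630.6  28.4 105. ] d mm [ 0.8 -1.7  3.5]
```

```bash
python3 -m creep '[{"hand":0,"tx":0,"ty":0,"tz":0.002,"spin":0},{"hand":0,"tx":0,"ty":0,"tz":0.001,"spin":0},{"hand":0,"tx":0,"ty":0,"tz":0.001,"spin":0},{"hand":0,"tx":0,"ty":0,"tz":0.001,"spin":0},{"hand":0,"tx":0,"ty":0,"tz":0,"spin":0}]'
```

```text
time: 5.15
tool_pos: [629.7, 26.8, 119.2]
tcp_rot: [3.141, -0.001, -0.124]
contact_force: [-4.5, -0.2, 9.4]
grip_width: 0.4
finger_force: 4.5
```

```bash
python3 -m creep '[{"hand":0,"tx":0,"ty":0,"tz":0.001,"spin":0},{"hand":0,"tx":0,"ty":0,"tz":0.001,"spin":0},{"hand":0,"tx":0,"ty":0,"tz":0,"spin":0}]'
python3 -m creep '[{"hand":0,"tx":0,"ty":0,"tz":-0.01,"spin":0},{"hand":0,"tx":0,"ty":0,"tz":-0.02,"spin":0},{"hand":0,"tx":0,"ty":0,"tz":-0.02,"spin":0},{"hand":0,"tx":0,"ty":0,"tz":0,"spin":0}]'
python3 -c "
from h import *
go(C(-113,96,125),C(-95,-32,120),C(-95,32,120))"
```

```text
time: 5.52
tool_pos: [629.8, 26.8, 119.0]
tcp_rot: [3.141, -0.002, -0.124]
contact_force: [-8.0, -0.3, 19.6]
grip_width: 0.5
finger_force: 9.8
time: 6.02
tool_pos: [630.7, 26.8, 167.2]
tcp_rot: [-3.142, -0.004, -0.124]
contact_force: [0.2, -1.3, -0.8]
grip_width: 0.3
finger_force: 0.0
t 6.025 rot [-3.142 -0.004 -0.124] tip [630.8  26.8 153.2] F [ 0.2 -1.3 -0.8] w 0.25676326324134224
[508.5 140.3 125. ] d mm [-135.5  -97.6   27.7]
[510.5  11.1 120. ] d mm [-117.5   30.4   32.8]
[518.4  74.6 120. ] d mm [-117.5  -33.6   32.8]
```

```bash
python3 -m creep '[{"hand":0,"tx":-0.045,"ty":-0.0325,"tz":0,"spin":0},{"hand":0,"tx":-0.045,"ty":-0.0325,"tz":0,"spin":0},{"hand":0,"tx":-0.0455,"ty":-0.0325,"tz":0,"spin":0},{"hand":0,"tx":0,"ty":0,"tz":0.01,"spin":0},{"hand":0,"tx":0,"ty":0,"tz":0.01,"spin":0}]'
python3 -c "
from h import *
go(C(-113,96,95))
snap('scene','sc3',(170,80,410,260),3); snap('top','top3',(160,110,340,290),3)
a=cv2.imread('pics/sc3.png');b=cv2.imread('pics/top3.png');cv2.imwrite('pics/m3.png',cv2.resize(np.hstack([a,b]),None,fx=.63,fy=.63))"
```

```text
time: 6.65
tool_pos: [507.6, 140.2, 144.8]
tcp_rot: [3.141, -0.0, -0.123]
contact_force: [0.1, -0.6, 0.4]
grip_width: 0.5
finger_force: 0.0
t 6.65 rot [ 3.141 -0.    -0.123] tip [507.6 140.2 130.8] F [ 0.1 -0.6  0.4] w 0.4925359687318112
[508.5 140.3  95. ] d mm [ 0.9 -0.2 35.8]
```

View pics/m3.png

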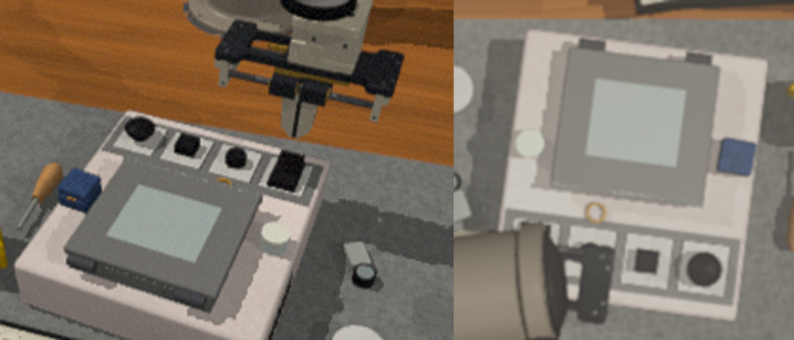

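The lid is shut flat, the bystanders are in place, and the fingertips (295,135, left half) are above the rocker's near end. I'll go down.

```bash
python3 -m creep '[{"hand":0,"tx":0.001,"ty":0,"tz":0.01,"spin":0},{"hand":0,"tx":0,"ty":0,"tz":0.006,"spin":0},{"hand":0,"tx":0,"ty":0,"tz":0.006,"spin":0},{"hand":0,"tx":0,"ty":0,"tz":0.004,"spin":0},{"hand":0,"tx":0,"ty":0,"tz":0,"spin":0}]'
python3 -m creep '[{"hand":0,"tx":0,"ty":0,"tz":0.003,"spin":0},{"hand":0,"tx":0,"ty":0,"tz":0.003,"spin":0},{"hand":0,"tx":0,"ty":0,"tz":0.003,"spin":0},{"hand":0,"tx":0,"ty":0,"tz":0,"spin":0}]'
```

```text
time: 7.38
tool_pos: [508.1, 140.2, 119.4]
tcp_rot: [3.141, 0.0, -0.124]
contact_force: [0.5, -0.3, 0.8]
grip_width: 0.2
finger_force: 0.0
time: 7.88
tool_pos: [507.9, 140.3, 110.5]
tcp_rot: [3.141, 0.001, -0.124]
contact_force: [-0.8, 0.6, -0.2]
grip_width: 0.4
finger_force: 0.3
```

Tip is at 96.5; I'll continue in small steps.

```bash
for k in 1; do python3 -m creep '[{"hand":0,"tx":0,"ty":0,"tz":0.002,"spin":0},{"hand":0,"tx":0,"ty":0,"tz":0.002,"spin":0},{"hand":0,"tx":0,"ty":0,"tz":0,"spin":0}]'; done
python3 -m creep '[{"hand":0,"tx":0,"ty":0,"tz":0.002,"spin":0},{"hand":0,"tx":0,"ty":0,"tz":0.002,"spin":0},{"hand":0,"tx":0,"ty":0,"tz":0,"spin":0}]'
```

```text
time: 8.25
tool_pos: [508.3, 140.2, 106.5]
tcp_rot: [3.141, -0.0, -0.124]
contact_force: [-0.1, 0.2, 0.9]
grip_width: 0.5
finger_force: 0.3
time: 8.62
tool_pos: [508.3, 140.2, 103.9]
tcp_rot: [-3.142, -0.001, -0.124]
contact_force: [-6.5, 0.5, 13.1]
grip_width: 0.5
finger_force: 6.7
```

```bash
python3 -m creep '[{"hand":0,"tx":0,"ty":0,"tz":0.001,"spin":0},{"hand":0,"tx":0,"ty":0,"tz":0.001,"spin":0},{"hand":0,"tx":0,"ty":0,"tz":0,"spin":0}]'
python3 -m creep '[{"hand":0,"tx":0,"ty":0,"tz":-0.01,"spin":0},{"hand":0,"tx":0,"ty":0,"tz":-0.02,"spin":0},{"hand":0,"tx":0,"ty":0,"tz":-0.012,"spin":0},{"hand":0,"tx":0.01,"ty":0.06,"tz":0,"spin":0},{"hand":0,"tx":0.008,"ty":0.06,"tz":0,"spin":0}]'
python3 -c "
from h import *
go(C(-95,-32,94))
snap('scene','sc4',(230,110,360,210),4);snap('wrist','w4',None,1.1)
a=cv2.imread('pics/sc4.png');b=cv2.imread('pics/w4.png');b=b[:400,:];a=a[:400];cv2.imwrite('pics/m4.png',cv2.resize(np.hstack([a,b]),None,fx=.72,fy=.72))"
```

```text
time: 9.0
tool_pos: [508.3, 140.3, 103.6]
tcp_rot: [-3.141, -0.002, -0.124]
contact_force: [-11.5, -1.3, 27.6]
grip_width: 0.2
finger_force: 13.9
time: 9.62
tool_pos: [511.6, 18.0, 142.8]
tcp_rot: [3.141, -0.001, -0.122]
contact_force: [0.4, 0.8, -0.2]
grip_width: 0.6
finger_force: 0.0
t 9.625 rot [ 3.141e+00 -1.000e-03 -1.220e-01] tip [511.6  18.  128.8] F [ 0.4  0.8 -0.2] w 0.6354913808699759
[510.5  11.1  94. ] d mm [-0.3  7.  34.8]
```

View pics/m4.png

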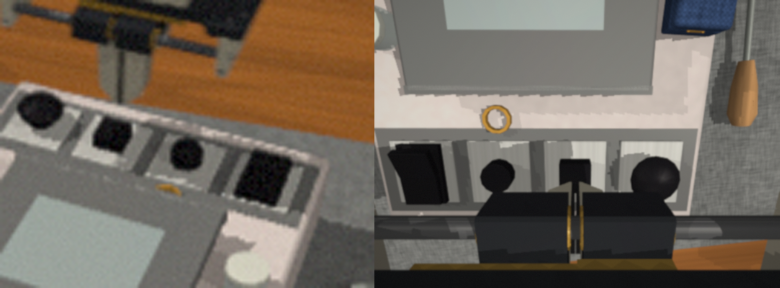

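The rocker's far end now stands up and it met a hard stop at 28 N, so it is on. The square key at (573,170, right half) is under the fingertips. I'll press it.

```bash
python3 -m creep '[{"hand":0,"tx":0,"ty":0.006,"tz":0.01,"spin":0},{"hand":0,"tx":0,"ty":0,"tz":0.01,"spin":0},{"hand":0,"tx":0,"ty":0,"tz":0.008,"spin":0},{"hand":0,"tx":0,"ty":0,"tz":0.005,"spin":0},{"hand":0,"tx":0,"ty":0,"tz":0,"spin":0}]'
python3 -m creep '[{"hand":0,"tx":0,"ty":0,"tz":0.003,"spin":0},{"hand":0,"tx":0,"ty":0,"tz":0.002,"spin":0},{"hand":0,"tx":0,"ty":0,"tz":0.002,"spin":0},{"hand":0,"tx":0,"ty":0,"tz":0.001,"spin":0},{"hand":0,"tx":0,"ty":0,"tz":0,"spin":0}]'
```

```text
time: 10.35
tool_pos: [510.3, 13.5, 109.2]
tcp_rot: [3.142, 0.001, -0.123]
contact_force: [-0.0, -0.1, -0.2]
grip_width: 0.3
finger_force: 0.0
time: 10.98
tool_pos: [510.7, 12.9, 101.8]
tcp_rot: [3.141, -0.001, -0.124]
contact_force: [2.0, 0.6, 2.4]
grip_width: 0.2
finger_force: 1.0
```

```bash
python3 -m creep '[{"hand":0,"tx":0,"ty":0,"tz":0.001,"spin":0},{"hand":0,"tx":0,"ty":0,"tz":0.001,"spin":0},{"hand":0,"tx":0,"ty":0,"tz":0.001,"spin":0},{"hand":0,"tx":0,"ty":0,"tz":0.001,"spin":0},{"hand":0,"tx":0,"ty":0,"tz":0,"spin":0}]'
```

```text
time: 11.6
tool_pos: [510.9, 12.9, 99.8]
tcp_rot: [3.141, -0.002, -0.124]
contact_force: [-5.0, 1.9, 21.5]
grip_width: 0.5
finger_force: 10.6
```

Hard stop at tip height 86 (key fully down). I'll retract, move over start, and check that the key stays down.

```bash
python3 -m creep '[{"hand":0,"tx":0,"ty":0,"tz":-0.01,"spin":0},{"hand":0,"tx":0,"ty":0,"tz":-0.02,"spin":0},{"hand":0,"tx":0,"ty":0,"tz":-0.012,"spin":0},{"hand":0,"tx":0,"ty":-0.032,"tz":0,"spin":0},{"hand":0,"tx":0,"ty":-0.03,"tz":0,"spin":0}]'
python3 -m creep '[{"hand":0,"tx":0,"ty":0,"tz":0,"spin":0}]'
python3 -c "
from h import *
go(C(-95,32,94))
snap('scene','sc5',(230,110,360,210),4);snap('wrist','w5',None,1.1)
a=cv2.imread('pics/sc5.png');b=cv2.imread('pics/w5.png');b=b[:400,:];a=a[:400];cv2.imwrite('pics/m5.png',cv2.resize(np.hstack([a,b]),None,fx=.72,fy=.72))"
```

```text
time: 12.22
tool_pos: [518.1, 74.9, 139.6]
tcp_rot: [3.141, 0.0, -0.125]
contact_force: [0.7, 0.4, -0.9]
grip_width: 0.8
finger_force: 0.0
time: 12.35
tool_pos: [517.9, 75.8, 139.4]
tcp_rot: [3.141, 0.001, -0.121]
contact_force: [-0.3, -0.5, 0.1]
grip_width: 0.7
finger_force: 0.0
t 12.35 rot [ 3.141e+00  1.000e-03 -1.210e-01] tip [517.9  75.8 125.4] F [-0.3 -0.5  0.1] w 0.6756058345374124
[518.4  74.6  94. ] d mm [ 0.7  1.1 31.4]
```

View pics/m5.png

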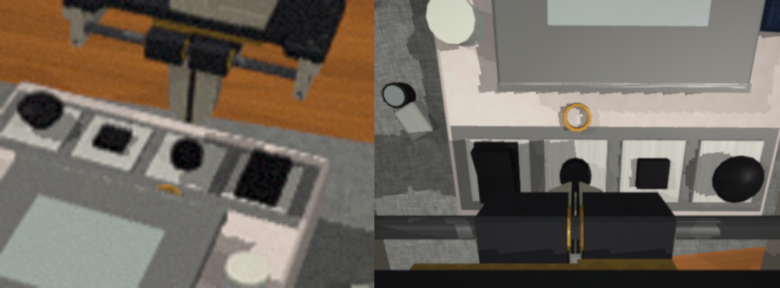

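The key is visibly lower, at (112,138) in the left half. The fingertips stand over the round start button. I'll press start.

```bash
python3 -m creep '[{"hand":0,"tx":0,"ty":0.001,"tz":0.01,"spin":0},{"hand":0,"tx":0,"ty":0,"tz":0.01,"spin":0},{"hand":0,"tx":0,"ty":0,"tz":0.009,"spin":0},{"hand":0,"tx":0,"ty":0,"tz":0.003,"spin":0},{"hand":0,"tx":0,"ty":0,"tz":0.002,"spin":0}]'
python3 -m creep '[{"hand":0,"tx":0,"ty":0,"tz":0.002,"spin":0},{"hand":0,"tx":0,"ty":0,"tz":0.001,"spin":0},{"hand":0,"tx":0,"ty":0,"tz":0.001,"spin":0},{"hand":0,"tx":0,"ty":0,"tz":0.001,"spin":0},{"hand":0,"tx":0,"ty":0,"tz":0,"spin":0}]'
```

```text
time: 13.08
tool_pos: [517.9, 73.4, 105.5]
tcp_rot: [3.141, 0.001, -0.124]
contact_force: [-0.4, 0.1, 2.2]
grip_width: 0.1
finger_force: 0.9
time: 13.7
tool_pos: [518.1, 73.4, 101.2]
tcp_rot: [3.141, -0.0, -0.124]
contact_force: [-3.3, -1.3, 6.2]
grip_width: 0.2
finger_force: 3.5
```

```bash
python3 -m creep '[{"hand":0,"tx":0,"ty":0,"tz":0.001,"spin":0},{"hand":0,"tx":0,"ty":0,"tz":0.001,"spin":0},{"hand":0,"tx":0,"ty":0,"tz":0.001,"spin":0},{"hand":0,"tx":0,"ty":0,"tz":0,"spin":0}]'
python3 -m creep '[{"hand":0,"tx":0,"ty":0,"tz":-0.01,"spin":0},{"hand":0,"tx":0,"ty":0,"tz":-0.03,"spin":0},{"hand":0,"tx":0,"ty":0,"tz":-0.05,"spin":0},{"hand":0,"tx":-0.06,"ty":0,"tz":-0.03,"spin":0},{"hand":0,"tx":-0.05,"ty":0,"tz":0,"spin":0}]'
python3 -c "
from h import *
go()
snap('scene','sc6',(170,80,410,260),3); snap('top','top6',(160,110,340,290),3)
a=cv2.imread('pics/sc6.png');b=cv2.imread('pics/top6.png');cv2.imwrite('pics/m6.png',cv2.resize(np.hstack([a,b]),None,fx=.63,fy=.63))"
```

```text
time: 14.2
tool_pos: [518.2, 73.4, 100.7]
tcp_rot: [3.141, -0.002, -0.124]
contact_force: [-10.6, -3.1, 28.3]
grip_width: 0.3
finger_force: 14.2
time: 14.82
tool_pos: [413.1, 86.9, 217.4]
tcp_rot: [-3.141, -0.005, -0.124]
contact_force: [0.1, -0.0, -0.4]
grip_width: 0.6
finger_force: 0.0
t 14.825 rot [-3.141 -0.005 -0.124] tip [413.1  86.9 203.4] F [ 0.1 -0.  -0.4] w 0.5615298533419375
```

View pics/m6.png

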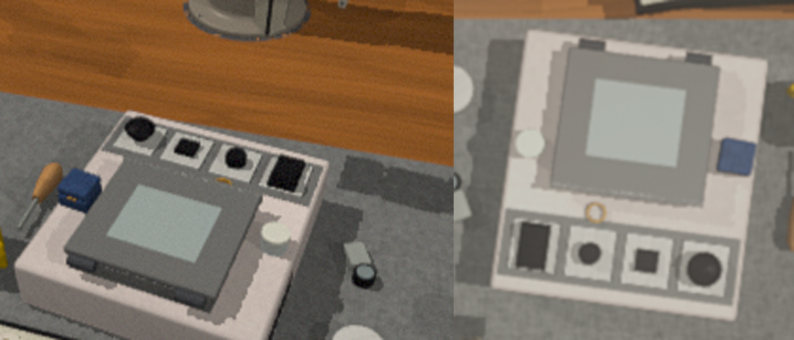

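The lid is shut, the rocker is on, the key is down at (187,147), and the start button is back up at (235,157). The bystanders are unmoved and the arm is clear, so I'll hand in.

```bash
python3 -c "
from plant import close_job
print(close_job())"
```

```text
the job is handed in; nothing more can be done
None
```

The pin polisher is started and the job is handed in: I shut the lid, tipped the rocker on, latched the cycle key down, then pressed start in and let it spring back, in that order, finishing at about 15 s with the stop button and the items around the machine untouched.

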